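Hang the headset under the paint shelf

ROBOT

A 6-joint arm with a two-finger parallel gripper is mounted at the origin on the work surface. World frame = base frame: x ahead of the robot, y to its left, z up, the work surface at z = 0. Lengths are in mm, angles in degrees, forces in N, time in s.
With the tool pointing down it reaches from about 300 to 850 mm from the base axis. Payload 4.2 kg.
Tool frame: the origin (TCP) lies on the mounting face of the last link; the fingertips stand 191 mm ahead of it and the grasp point (between the pads) lies 172 mm ahead of it; z points along the fingers, y is the direction in which the jaws open and shut (so a half turn about z gives the same grasp; the last joint's range is limited). The gripper opens to 91 mm and grips with 3 to 60 N. Pads are 32 mm wide; open, the fingers measure 118 mm over their backs; the gripper's body (76 mm by 178 mm) begins 60 mm behind the grasp point.
Start: joints at [74.141, 18.312, 89.639, -0, 72.044, -1.146], TCP at [146.039, 556.143, 404.776] pointing down, gripper open.
Joint ranges: [-177.97, 177.97], [-48.28, 115.42], [12.27, 149.76], [-77.06, 257.06], [2.81, 150.46], [-146.56, 146.56]. Speed limits (degrees/s): [147.25, 147.25, 180, 180, 180, 180].

INTERFACE

Orientations are given as [roll, pitch, yaw] about the fixed x, y, z axes, in that order (R = Rz(yaw) Ry(pitch) Rx(roll)).
In Python, from workcell import env gives the robot as it stands.
- The arm moves only by the shell command python3 -m handwheel 'ROWS' [FORCE]. ROWS is JSON, a list of rows, each an object with "gripper": the opening in per cent of the stroke, from 0 (shut) to 100 (fully open); "travel": the shift along the tool's x, y, z in m, a list of three; "twist": the turn about the tool's z in rad. In form: [{"gripper": gripper, "travel": [x, y, z], "twist": twist}, ...]. A call has 1 to 5 rows; each row shifts and turns the commanded pose from where the row before left it, along the tool's axes as they then stand; what a row does not reach is not made up. A row lasts 1/12 s, in which the tool goes at most 41.7 mm and 7.16 degrees, less where a joint would pass 70% of its speed; a pose out of reach is approached as far as the arm can. A call with a gripper value outside its range is refused whole. The fingers move at their own pace and stop on an object; FORCE is the grip in N (left out, the last holds). Time passes only in rows, so rows that do not move let the fingers close. It gives the time, the measured TCP pose, the force and the opening at its end, in the units of the state.
- env.state(): the state, without advancing time (a new reading comes with each control period).
- env.grab_frame(name): name is "scene" or "top" or "wrist"; returns a dict with "frame" (384x512x3 uint8, red, green, blue), "intrinsics" (3x3 intrinsics, pixels), "extrinsics" (4x4, takes a point from camera to world coordinates). Camera axes: x right, y down, z forward; pixel columns grow to the right and rows downward; lengths in mm; the calibration is good to about 2 mm. A picture is of the moment at which its call begins. There is no depth.
- env.job_done(): hands the job in, once; it reports no verdict.
Trained networks look in the newest picture that a camera, given by its name, has taken for a name from the list of things; names that differ only in an ending like _2 or _b are one class to them, and where a whole thing is asked for, a point or a joint stands for the part that bears it (a point fixed in the world has none). Each returns a list of dicts, best first, with "confidence" (0 to 1); they miss things now and then, are a little off and sometimes report something else, mostly with a low value. They report only what shows in the picture. A call takes as long as a camera call.
- env.trace(camera, thing): "pixels" (384x512 bool, what is visible of it) and "uv" ([column, row] in pixels, amid what is visible of it).
- env.pinpoint(camera, thing): "uv" ([column, row] in pixels: a listed point, or the origin of a listed thing).
The state is a dict: "time_s": time; "qpos": joint angles; "qvel": joint speeds; "effort": joint torques, N m; "ee_pos": TCP position; "ee_rot": TCP orientation; "force": force on the tool from outside, world axes, zero at the start; "torque": the same for the moment, N m; "gripper_width": finger opening in mm.
Only numpy, scipy, OpenCV 4.12 (cv2) and the standard library are available. Lean on these libraries where they do the work, as an engineer would, in place of code of your own. Each camera call takes 0.05 s, during which the arm holds its last target. There are 200 camera calls.

TASK

Clear the painting space: pick up the headset standing on the desk mat and hang it by the middle of its headband over either arm of the T-shaped hanger under the paint shelf, one ear cup in front of the bar and one behind it. The hanger's height is adjustable, so feel for the bar and let it gently take the weight while you still hold the headset, then let go and leave it hanging still and level. Do not knock or press hard on the hanger, do not bump the shelf with the gripper or arm, and leave the other things on the desk where they stand.

Things in the scene. Friction and masses are not known exactly. Their poses are not given: they have to be found in the camera images.
- headset_mid (a point): Centre (half-way up, 87 mm above the undersides of its cups) of a rigid white over-ear headset, 0.2 to 0.42 kg, that stands upright on the desk mat on its two ear cups, headband up. 164 mm across the cups (its x) x 78 mm front to back (its y) x 174 mm high (its z, up). Symmetric left to right and front to back; nothing on it flexes or turns.
- band_crown (a point): Middle of the headband's underside at its highest point, 75 mm above the headset's centre; axes as the headset's. The band is a half-round arch in the x-z plane, inner radius 70 mm, of 13 flat facets (one at the crown): a strap 34 mm wide (y) and 12 mm thick with flat parallel edges, 34 mm apart, that can be pinched anywhere along the arch.
- headset: The same headset; origin midway between the undersides of its ear cups. Each cup is 46 mm thick (x), 78 mm wide (y) and 88 mm tall; they fill 37 to 82 mm either side of the middle along x, leaving 74 mm free between the pads, and reach up to 74 mm below the band's underside at the crown.
- hanger_foot (a point): Where the hanger is screwed to the underside of the wire deck, on its stem's axis, straight above the middle of its bar. z is up; x points away from the robot, square to the bar; the bar's arms run level along +y and -y. The bar's top is 62 to 87 mm below this point: the stem is telescopic and is clamped wherever it was last set; that setting is not measured, so see it or feel for it.
- hanger: The plain brass T hanger (same origin and axes): 20 mm thick stem, round bar 16 mm thick with an open end 84 mm either side of the middle. The last 16 mm of each arm is turned up, to 14 mm above the bar's top, so a headband can lie 12 to 68 mm from the middle. Rigid and well clamped; it does not turn or give when loaded.
- paint_shelf: Fixed steel wire shelf, 100 x 780 mm; origin 300 mm straight below the hanger's foot, up to 20 mm above the desk. The wire deck is 12 mm thick and reaches from 42 mm in front of the hanger bar (-x, towards the robot) to 58 mm behind it; guard rails 37 mm high and paint tubes on top. Two 25 mm round posts at x = 30, y = +-360 mm; otherwise open below. Its place, height and angle vary.
- water_cup: White cup of water for brushes, 72 mm wide, 85 mm tall, loose; origin under its centre.
- phone: Phone lying flat, 152 x 75 x 10 mm, loose; origin under its centre, x along its length.
- tape_roll: Roll of masking tape lying flat on the mat in front of or below the shelf, 104 mm across, 24 mm high, loose; origin under its centre.
- paint_tube: White paint tube standing on its cap, 48 mm wide, 140 mm tall, loose; origin under its centre.
- spray_can: Spray can standing, 54 mm wide, 185 mm tall, loose; origin under its centre.
- medium_jar: White jar, 68 mm wide, 85 mm tall, loose; origin under its centre.
- brush: Paint brush lying on the mat, 190 mm long, loose; x along its length.

How it is judged:
By the outcome, as a careful person would: the job done as asked, in the order asked, and still so for the second after the job is handed in, with the robot touching nothing.
It also fails if it takes over 50 s, if anything falls off the work surface, if the arm or the gripper's body presses on something with over 40 N, if the wrist force passes 120 N, or if a joint passes its speed limit or range.

## Working session

There is one attempt and no reset: what is moved stays moved. The work goes in short steps, Python scripts to look and compute and a shell command to move; the robot and the scene stay as the last step left them, time stands still between calls to the robot, and variables do not carry over. Pictures are saved under pics/ and viewed, about 8 in all and at most 12, crops included, and the job is handed in when it is done.

```bash
mkdir -p pics; ls; cat > h.py <<'E'
import numpy as np, cv2
from workcell import env
def snap(c,name=None):
    f=env.grab_frame(c)
    if name: cv2.imwrite(f'pics/{name}.png',cv2.cvtColor(f['frame'],cv2.COLOR_RGB2BGR))
    return f
def ray(f,uv):
    K=np.array(f['intrinsics']);T=np.array(f['extrinsics'])
    d=T[:3,:3]@np.linalg.inv(K)@[uv[0],uv[1],1.]
    return T[:3,3],d/np.linalg.norm(d)
def tri(rs):
    A=sum(np.eye(3)-np.outer(d,d) for o,d in rs);b=sum((np.eye(3)-np.outer(d,d))@o for o,d in rs)
    p=np.linalg.solve(A,b);return p,[float(np.linalg.norm((np.eye(3)-np.outer(d,d))@(p-o))) for o,d in rs]
def proj(f,p):
    K=np.array(f['intrinsics']);T=np.array(f['extrinsics'])
    c=K@(T[:3,:3].T@(np.array(p,float)-T[:3,3]));return c[:2]/c[2]
def planez(r,z): o,d=r;return o+d*(z-o[2])/d[2]
E
python3 - <<'E'
from h import *
np.set_printoptions(precision=1,suppress=True)
ims=[];F={}
for c in ['scene','top','wrist']:
    F[c]=f=snap(c,'a_'+c); ims.append(f['frame']); print(c,np.array(f['extrinsics'])[:3,3],np.array(f['extrinsics'])[:3,2])
for t in ['headset_mid','band_crown','headset','hanger_foot','hanger','paint_shelf','water_cup','phone','tape_roll','paint_tube','spray_can','medium_jar','brush']:
    rs=[]
    for c in ['scene','top','wrist']:
        r=env.pinpoint(c,t)
        if r:
            print(t,c,[(np.array(x['uv']),round(x['confidence'],2)) for x in r[:2]], planez(ray(F[c],r[0]['uv']),0))
            if r[0]['confidence']>.4: rs.append(ray(F[c],r[0]['uv']))
    if len(rs)>1: print('   ',tri(rs))
cv2.imwrite('pics/all.png',cv2.cvtColor(np.vstack([np.hstack(ims[:2]),np.hstack([ims[2],ims[2]*0])]),cv2.COLOR_RGB2BGR)[:, :])
im=cv2.imread('pics/all.png');cv2.imwrite('pics/all.png',cv2.resize(im,(800,600)))
print(env.state())
E
```

```text
pics
scene [ 442.1  825.7 1331.3] [ 0.1 -0.6 -0.8]
top [ 293.     4.1 1620.9] [ 0.1 -0.  -1. ]
wrist [ 78.5 573.3 384.5] [ 0.2 -0.1 -1. ]
headset_mid top [(array([301.3, 198. ]), 0.62)] [ 474.3 -183.8    0. ]
band_crown scene [(array([287., 162.]), 0.95)] [ 448.4 -306.2    0. ]
band_crown top [(array([301.5, 197.4]), 0.98), (array([264.2, 163.2]), 0.41)] [ 476.6 -184.5    0. ]
    (array([ 452.5, -164.1,  168.6]), [5.0067386744767735, 5.006738674476583])
headset scene [(array([280.7, 190.3]), 0.88)] [ 462.2 -161.7    0. ]
headset top [(array([295.7, 202.1]), 0.84)] [ 458.3 -162.4   -0. ]
    (array([ 460.4, -162.9,   -2.1]), [1.862062120928185, 1.8620621209282])
hanger_foot scene [(array([213.7, 219.7]), 0.54)] [694.2  -1.    0. ]
hanger_foot top [(array([197. , 130.8]), 0.78), (array([365.6, 168. ]), 0.51)] [731.5 221.    0. ]
    (array([644.5, 181.7, 297. ]), [6.495779813528533, 6.495779813528689])
hanger scene [(array([215.3, 214.5]), 0.68), (array([296. , 246.2]), 0.63)] [692.2 -24.   -0. ]
hanger top [(array([194.3, 132.4]), 0.9)] [725.  231.3   0. ]
    (array([633.8, 185.3, 3
[... 1374 characters left out ...]
 [ 591.9 -436.7    0. ]
    (array([ 591.6, -442.5,  -24.4]), [4.709484608773235, 4.709484608773325])
brush scene [(array([291.3, 247.6]), 0.86)] [405.2  82.3   0. ]
brush top [(array([238.1, 217.8]), 0.9), (array([293.4, 202.8]), 0.16)] [395.9  55.7   0. ]
    (array([401.4,  56.8, -46.5]), [2.5868076385988275, 2.5868076385989505])
{'time_s': 2.1, 'qpos': array([74.1, 18.3, 89.6,  0. , 72. , -1.1]), 'qvel': array([ 0. , -0. ,  0. , -0. ,  0.1, -0. ]), 'effort': array([  0. , -41.2, -23.2,   0.1,   0. ,  -0. ]), 'ee_pos': array([146. , 556.1, 404.8]), 'ee_rot': array([180. ,  -0. , 165.3]), 'force': array([-1.1, -0.4,  1.2]), 'torque': array([0., 0., 0.]), 'gripper_width': 91.33930961194615}
```

View pics/all.png

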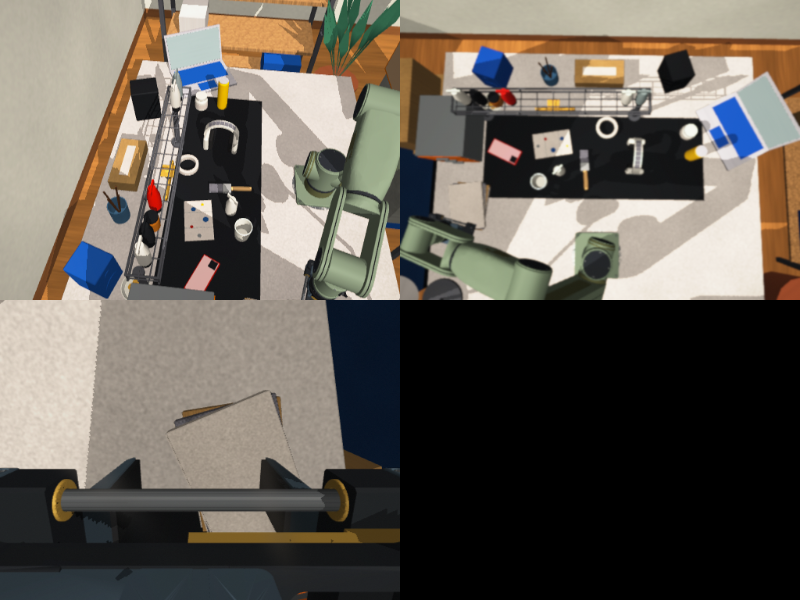

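The overview shows the headset at top (301,198) with its arch running along world x. The brass hanger shows through the deck at top (194,132), and the front of the shelf is clear. Travel and twist keep the tool vertical, so I'll pinch the robot-side leg of the band and slide it on from the bar's −y end, with the gripper staying in front of the deck.

```bash
python3 - <<'E'
from h import *
np.set_printoptions(precision=1,suppress=True)
F={c:snap(c,'b_'+c) for c in ['scene','top']}
H=310.
for t,z in [('paint_shelf',H),('hanger',H-75),('headset',160),('hanger_foot',H)]:
    for c in ['top','scene']:
        for r in env.trace(c,t)[:1]:
            m=r['pixels'];ys,xs=np.nonzero(m)
            P=np.array([planez(ray(F[c],(u,v)),z)[:2] for u,v in zip(xs,ys)]) 
            R=cv2.minAreaRect(P.astype(np.float32))
            l=cv2.fitLine(P.astype(np.float32),cv2.DIST_L2,0,.01,.01).ravel()
            print(t,c,round(r['confidence'],2),m.sum(),R,'dir',np.degrees(np.arctan2(l[1],l[0])))
def big(c,x0,y0,w,h,s): return cv2.resize(F[c]['frame'][y0:y0+h,x0:x0+w],None,fx=s,fy=s,interpolation=cv2.INTER_CUBIC)
a=big('top',60,95,270,80,2.9)
b=big('scene',150,100,200,170,2.2)
W=790;im=np.zeros((600,W,3),np.uint8);im[:a.shape[0],:min(W,a.shape[1])]=a[:,:W];im[235:235+min(365,b.shape[0]),:b.shape[1]]=b[:365]
cv2.imwrite('pics/crop1.png',im[...,::-1])
for z in (300,310,320):
  print(z,planez(ray(F['top'],(197,130.8)),z),planez(ray(F['scene'],(213.7,219.7)),z))
E
```

```text
paint_shelf top 0.96 6812 ((642.534423828125, 198.0749969482422), (138.86671447753906, 824.551025390625), 0.8006868362426758) dir -89.389046
paint_shelf scene 0.95 7156 ((650.5264282226562, 107.03131103515625), (112.8679428100586, 938.7703247070312), 0.8289156556129456) dir -89.3047
hanger top 0.55 376 ((654.8652954101562, 181.90191650390625), (165.56634521484375, 46.17315673828125), 89.2743911743164) dir 87.38216
hanger scene 0.75 384 ((646.4105224609375, 178.55613708496094), (49.41161346435547, 169.10008239746094), 3.2217962741851807) dir -83.46418
headset top 0.91 771 ((451.842041015625, -162.91552734375), (75.29570770263672, 163.45785522460938), 88.04545593261719) dir -2.7484035
headset scene 0.86 983 ((457.3638000488281, -119.17093658447266), (175.46939086914062, 154.98207092285156), 88.22806549072266) dir -20.656462
hanger_foot top 0.63 341 ((635.8597412109375, 174.2242431640625), (41.85102844238281, 159.61541748046875), 0.8200949430465698) dir 87.760185
hanger_foot scene 0.76 375 ((628.405517578125, 221.46694946289062), (47.52753448486328, 159.54275512695312), 9.214664459228516) dir -82.40849
300 [650.4 180.9 300. ] [637.4 185.3 300. ]
310 [647.7 179.5 310. ] [635.5 191.5 310. ]
320 [645.  178.2 320. ] [633.6 197.7 320. ]
```

View pics/crop1.png

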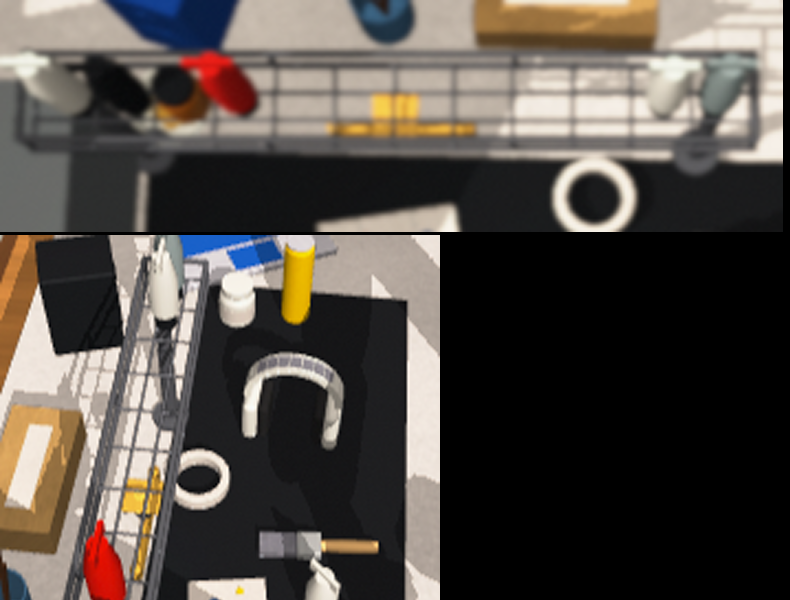

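The top crop shows the brass bar at about (173–224, 139.5) px, and the scene crop shows it at about (222,206)–(213,254). I'll fit the bar segment from brass-coloured pixels, and also the deck front and the headset ends.

```bash
python3 - <<'E'
from h import *
from scipy.optimize import least_squares
np.set_printoptions(precision=1,suppress=True)
F={c:snap(c) for c in ['scene','top']}
tri1=tri([ray(F['top'],(173.1,139.5)),ray(F['scene'],(212.7,254.5))]);tri2=tri([ray(F['top'],(224.1,139.3)),ray(F['scene'],(221.8,205.9))]);print(tri1,tri2)
# brass mask: print columns/rows for the bar (top)
f=F['top']['frame'].astype(int);m=(f[...,0]>120)&(f[...,0]-f[...,2]>80)&(f[...,1]>80)
sub=m[120:150,160:235]
for r in range(30): 
    x=np.nonzero(sub[r])[0]
    if len(x): print(120+r,160+x.min(),160+x.max(),len(x))
# deck front dark rows at clear columns (mat black below..., use u=90-110 over and 230-250)
g=F['top']['frame'].mean(2)
for u in (150,185,210,235,250): print(u,g[105:160,u].astype(int))
for v in (146,148,150):
  print(v,[planez(ray(F['top'],(200,v)),z)[0] for z in (305,315,350)])
# headset: triangulate crown from scene, top
r=[env.pinpoint(c,'band_crown') for c in F]
print([x[0]['uv'] for x in r], tri([ray(F[c],x[0]['uv']) for c,x in zip(F,r)]))
E
```

```text
(array([632.5, 265.7, 245.8]), [2.05535765571787, 2.055357655717785]) (array([634.8,  98.6, 245. ]), [2.903355529763026, 2.9033555297632714])
127 189 202 10
128 188 203 16
129 188 204 17
130 188 204 17
131 188 204 17
132 188 204 17
133 188 204 17
134 188 203 16
135 188 203 16
136 189 202 12
137 188 203 15
138 173 222 49
139 173 223 51
140 173 222 48
141 179 219 34
150 [185 185 186 184 183 180 163 124  96 112 131 111  92 119 157 175 180 180
 179 174 158 126 118 140 152 153 156 166 174 170 154 143 159 173 176 166
 139 109 100 101  97  86  64  38  23  19  18  19  18  18  19  18  17  19
  18]
185 [103 133 156 169 173 172 157 119  88 105 128 111  86 107 150 173 178 180
 180 179 169 146 141 161 175 181 183 183 180 171 149 122 117 137 148 134
 109  94  91  92  93 102 103  77  40  22  19  18  19  18  19  18  19  18
  19]
210 [181 182 181 178 178 177 165 136 112 120 137 128 110 124 156 175 179 180
 181 179 169 148 143 162 177 181 181 181 181 173 151 122 111 133 154 142
 112  95  93  93  95 104 109  87  50  27  20  19  20  20  18  19  19  19
  19]
235 [ 98  79  64  61  62  74  93 101 102 113 128 118 103 111 137 153 156 157
 157 156 147 129 124 140 153 158 161 168 180 184 166 144 162 197 212 203
 167 123 101  96  98 123 160 159 114  57  30  27  26  27  27  28  27  27
  27]
250 [103  86  69  61  60  67  80  92 101 120 138 126 112 139 187 204 198 202
 221 228 213 174 172 213 231 234 234 234 234 228 204 175 189 220 229 221
 181 130 109 111 110 130 176 191 146  75  34  28  27  27  29  35  45  60
  84]
146 [np.float64(600.1736664295722), np.float64(597.8391911636545), np.float64(589.6685277329427)]
148 [np.float64(593.7643513721285), np.float64(591.4785819488802), np.float64(583.4783889675114)]
150 [np.float64(587.3631880947574), np.float64(585.126062566948), np.float64(577.2961232196151)]
[[287.8, 161.1], [301.8, 195.2]] (array([ 454.5, -163.4,  176.2]), [9.67872827661325, 9.678728276613331])
```

The bar centre comes out near (634,182) with yaw about 0.8°, and the deck's front edge is at x≈592. These agree. The headset is near (455,−163) with yaw about −2.3°. I'll move above its robot-side leg.

```bash
python3 -m handwheel '[{"gripper":100,"travel":[-0.022,-0.034,0],"twist":-0.108},{"gripper":100,"travel":[-0.021,-0.034,0],"twist":-0.108},{"gripper":100,"travel":[-0.021,-0.034,0],"twist":0},{"gripper":100,"travel":[-0.021,-0.034,0],"twist":0},{"gripper":100,"travel":[-0.021,-0.034,0],"twist":0}]'
python3 -m handwheel '[{"gripper":100,"travel":[-0.021,-0.034,0],"twist":0},{"gripper":100,"travel":[-0.021,-0.034,0],"twist":0},{"gripper":100,"travel":[-0.021,-0.034,0],"twist":0},{"gripper":100,"travel":[-0.021,-0.034,0],"twist":0},{"gripper":100,"travel":[-0.021,-0.034,0],"twist":0}]'
python3 -m handwheel '[{"gripper":100,"travel":[-0.021,-0.034,0],"twist":0},{"gripper":100,"travel":[-0.021,-0.034,0],"twist":0},{"gripper":100,"travel":[0.005,-0.037,0],"twist":0},{"gripper":100,"travel":[0.005,-0.037,0],"twist":0},{"gripper":100,"travel":[0.005,-0.037,0],"twist":0}]'
python3 -m handwheel '[{"gripper":100,"travel":[0.005,-0.037,0],"twist":0},{"gripper":100,"travel":[0.005,-0.037,0],"twist":0},{"gripper":100,"travel":[0.005,-0.037,0],"twist":0},{"gripper":100,"travel":[0.005,-0.037,0],"twist":0},{"gripper":100,"travel":[0.005,-0.037,0],"twist":0}]'
```

```text
time_s: 3.22
ee_pos: [233.5, 374.8, 404.8]
ee_rot: [180.0, 0.0, 177.7]
force: [1.2, -0.4, 0.4]
gripper_width: 91.6
time_s: 3.63
ee_pos: [331.5, 200.5, 405.1]
ee_rot: [180.0, 0.1, 177.7]
force: [0.7, 0.6, -0.3]
gripper_width: 91.4
time_s: 4.05
ee_pos: [350.5, 20.7, 404.8]
ee_rot: [-180.0, 0.0, 177.7]
force: [1.7, -0.4, 0.4]
gripper_width: 91.0
time_s: 4.47
ee_pos: [317.3, -163.1, 405.1]
ee_rot: [-180.0, 0.1, 177.7]
force: [1.4, -0.2, 0.9]
gripper_width: 91.2
```

```bash
python3 - <<'E'
from h import *
np.set_printoptions(precision=1,suppress=True)
f=snap('wrist','w1');ft=snap('top');print(env.state()['ee_pos'])
for t in ['band_crown','headset','headset_mid']:
    r=env.pinpoint('wrist',t)
    for x in r[:2]: print(t,x['uv'],x['confidence'],planez(ray(f,x['uv']),{'band_crown':162,'headset':0,'headset_mid':87}[t]))
r=env.trace('wrist','headset')
if r:
    m=r[0]['pixels'];print(r[0]['confidence'],m.sum())
    im=f['frame'].copy();cs,_=cv2.findContours(m.astype(np.uint8),0,2);cv2.drawContours(im,cs,-1,(255,0,0),1)
    cv2.imwrite('pics/w1t.png',im[...,::-1])
E
```

```text
[ 317.4 -165.6  405.1]
headset [251.9, 266.2] 0.87 [ 460.  -175.8   -0. ]
0.67 3018
```

View pics/w1t.png

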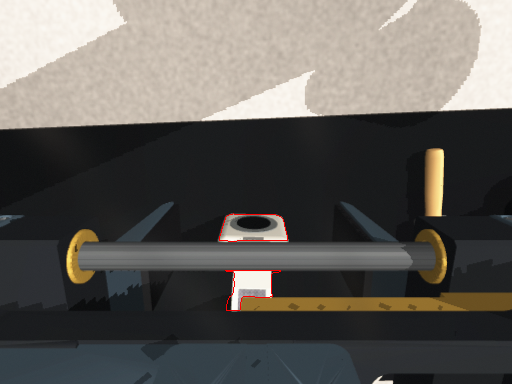

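The wrist view shows the near cup at columns 222–287, rows 214–241, and the strap at columns 232–272, rows 271–310. I'll convert these edges to positions.

```bash
python3 - <<'E'
from h import *
np.set_printoptions(precision=1,suppress=True)
f=snap('wrist');m=env.trace('wrist','headset')[0]['pixels']
for v in list(range(213,243,2))+list(range(270,312,3)):
    x=np.nonzero(m[v])[0]
    if len(x):
        a,b=x.min(),x.max()+1
        print(v,a,b,*[ (planez(ray(f,(a,v)),z)[:2],planez(ray(f,(b,v)),z)[:2]) for z in ((0,88) if v<243 else (110,140))])
for y in (-163,-168,-173):
  for x in(450,455,460):
    print(x,y,'near outer cup bottom/top, crown top edge', proj(f,(x-82,y,0)),proj(f,(x-82,y,88)),proj(f,(x-70,y,118)))
E
```

```text
213 227 241 (array([ 380.2, -202.7]), array([ 381. , -183.9])) (array([ 350.2, -192.5]), array([ 350.8, -178.1]))
215 224 277 (array([ 382.9, -206.9]), array([ 385.8, -135.9])) (array([ 352.2, -195.8]), array([ 354.4, -141. ]))
217 223 280 (array([ 385.7, -208.4]), array([ 388.8, -131.9])) (array([ 354.4, -196.9]), array([ 356.7, -138. ]))
219 222 281 (array([ 388.4, -209.9]), array([ 391.7, -130.7])) (array([ 356.5, -198.1]), array([ 359., -137.]))
221 222 282 (array([ 391.3, -210.1]), array([ 394.6, -129.4])) (array([ 358.7, -198.3]), array([ 361.2, -136. ]))
223 221 282 (array([ 394.1, -211.7]), array([ 397.4, -129.4])) (array([ 360.9, -199.5]), array([ 363.4, -136. ]))
225 220 283 (array([ 396.9, -213.2]), array([ 400.4, -128.1])) (array([ 363. , -200.7]), array([ 365.7, -135. ]))
227 219 284 (array([ 399.7, -214.8]), array([ 403.3, -126.8])) (array([ 365.2, -201.9]), array([ 368., -134.]))
229 218 284 (array([ 402.6, -216.3]), array([ 406.2, -126.9])) (array([ 367.4, -203.1]), array([ 370.2, -134.1]))
231 217 285 (array([ 405.4, -217.9]), array([ 409.2, -125.6])) (array([ 369.6,
[... 2338 characters left out ...]
op edge [256.4 206.7] [256.5 232.5] [257.  256.3]
460 -163 near outer cup bottom/top, crown top edge [256.6 210.3] [256.7 237. ] [257.2 261. ]
450 -168 near outer cup bottom/top, crown top edge [252.5 203.3] [251.5 228.3] [251.6 251.7]
455 -168 near outer cup bottom/top, crown top edge [252.7 206.9] [251.7 232.7] [251.8 256.5]
460 -168 near outer cup bottom/top, crown top edge [252.8 210.4] [251.9 237.1] [252.  261.2]
450 -173 near outer cup bottom/top, crown top edge [248.7 203.4] [246.7 228.4] [246.4 251.9]
455 -173 near outer cup bottom/top, crown top edge [248.9 207. ] [247.  232.9] [246.6 256.7]
460 -173 near outer cup bottom/top, crown top edge [249.1 210.6] [247.2 237.3] [246.9 261.4]
```

The wrist view puts the headset at y≈−170, a few mm off the coarse top view. I'll shift forward over the crown so both legs clear the gripper bar and fix its centre and yaw.

```bash
python3 -m handwheel '[{"gripper":100,"travel":[-0.035,-0.002,0],"twist":0},{"gripper":100,"travel":[-0.035,-0.002,0],"twist":0},{"gripper":100,"travel":[-0.035,-0.002,0],"twist":0},{"gripper":100,"travel":[-0.035,0,0],"twist":0},{"gripper":100,"travel":[0,0,0],"twist":0}]'
python3 - <<'E'
from h import *
np.set_printoptions(precision=1,suppress=True)
f=snap('wrist');print(env.state()['ee_pos'])
for t,z in [('band_crown',162),('headset',0),('headset_mid',87)]:
    for x in env.pinpoint('wrist',t)[:1]: print(t,x['uv'],x['confidence'],planez(ray(f,x['uv']),z))
m=env.trace('wrist','headset')[0]['pixels']
for v in range(50,320,5):
    x=np.nonzero(m[v])[0]
    if len(x): print(v,x.min(),x.max()+1,planez(ray(f,(x.min(),v)),174)[:2],planez(ray(f,(x.max()+1,v)),174)[:2])
cs,_=cv2.findContours(m.astype(np.uint8),0,2);im=f['frame'].copy();cv2.drawContours(im,cs,-1,(255,0,0),1);cv2.imwrite('pics/w2.png',im[...,::-1])
E
```

```text
time_s: 5.28
ee_pos: [463.6, -172.0, 404.3]
ee_rot: [-180.0, 0.2, 177.9]
force: [0.8, 0.1, 0.5]
gripper_width: 90.9
[ 460.9 -171.7  404. ]
band_crown [251.8, 201.1] 0.83 [ 462.2 -175.9  162. ]
90 224 276 [ 381.1 -190.8] [ 382.4 -156.5]
95 218 294 [ 384.2 -195. ] [ 386.  -144.6]
100 216 296 [ 387.3 -196.5] [ 389.2 -143.3]
105 216 297 [ 390.5 -196.8] [ 392.5 -142.6]
110 217 296 [ 393.8 -196.3] [ 395.7 -143.3]
115 220 295 [ 397.1 -194.5] [ 398.9 -144. ]
120 222 289 [ 400.4 -193.4] [ 402.1 -148.1]
125 220 291 [ 403.7 -195. ] [ 405.4 -146.7]
130 221 291 [ 407.1 -194.5] [ 408.8 -146.8]
135 224 289 [ 410.5 -192.7] [ 412.1 -148.2]
140 232 279 [ 414.1 -187.4] [ 415.3 -155.1]
145 231 278 [ 417.5 -188.3] [ 418.7 -155.8]
150 231 278 [ 420.9 -188.5] [ 422.1 -155.9]
155 231 278 [ 424.4 -188.7] [ 425.6 -156. ]
160 231 279 [ 427.9 -188.9] [ 429.2 -155.3]
165 230 279 [ 431.5 -189.8] [ 432.7 -155.4]
170 231 279 [ 435.  -189.3] [ 436.3 -155.4]
175 230 278 [ 438.6 -190.2] [ 439.9 -156.2]
180 230 278 [ 442.3 -190.4] [ 443.5 -156.3]
185 230 278 [ 445.9 -190.6] [ 447.2 -156.4]
190 230 278 [ 449.6 -190.8] [ 450.9 -156.4]
195 228 280 [ 453.3 -192.5] [ 454.6 -155. ]
200 226 282 [ 457.  -194.2] [ 458.5 -153.7]
205 225 283 [ 460.7 -195.1] [ 462.3 -153. ]
210 223 284 [ 464.5 -196.8] [ 466.1 -152.3]
215 221 286 [ 468.3 -198.5] [ 470.  -150.9]
220 221 286 [ 472.2 -198.8] [ 473.9 -151. ]
225 219 287 [ 476.1 -200.5] [ 477.9 -150.3]
230 218 288 [ 480.  -201.5] [ 481.9 -149.6]
235 218 289 [ 484.  -201.8] [ 485.9 -148.9]
240 219 288 [ 488.1 -201.3] [ 489.9 -149.6]
```

View pics/w2.png

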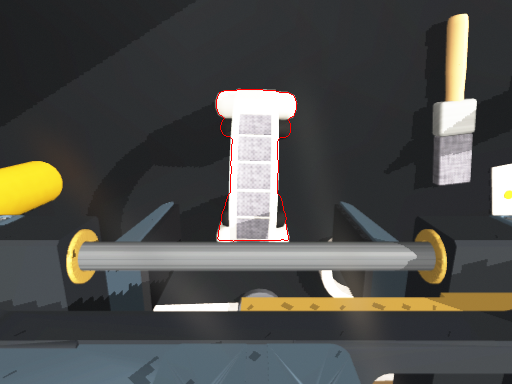

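The crown facet is at rows 188–216 and columns 230–278, which puts the crown centre at about (459,−173.5) with headset yaw about −2.5°. I'll grip the near leg 88 mm in front of that centre, with the tips about 6 mm above the cup top.

```bash
python3 -m handwheel '[{"gripper":100,"travel":[0.03,0,0],"twist":0},{"gripper":100,"travel":[0.03,0,0],"twist":0},{"gripper":100,"travel":[0.028,0,0],"twist":0},{"gripper":100,"travel":[0,0,0],"twist":0},{"gripper":100,"travel":[0,0,0],"twist":0}]'
python3 -m handwheel '[{"gripper":100,"travel":[0,0,0.025],"twist":0},{"gripper":100,"travel":[0,0,0],"twist":0},{"gripper":100,"travel":[0,0,0],"twist":0},{"gripper":100,"travel":[0,0,0],"twist":0}]'
```

```text
time_s: 5.95
ee_pos: [368.1, -169.1, 405.3]
ee_rot: [-180.0, 0.1, 177.6]
force: [0.5, -0.2, 0.6]
gripper_width: 90.9
time_s: 6.28
ee_pos: [370.6, -169.7, 380.3]
ee_rot: [-180.0, 0.0, 177.7]
force: [0.1, -0.2, 0.1]
gripper_width: 91.3
```

Settled at (370.6,−169.7,380). Next I'll go down 94 mm, settle, and close gently.

```bash
python3 -m handwheel '[{"gripper":100,"travel":[0,0,0.03],"twist":0},{"gripper":100,"travel":[0,0,0.03],"twist":0},{"gripper":100,"travel":[0,0,0.02],"twist":0},{"gripper":100,"travel":[0,0,0.013],"twist":0},{"gripper":100,"travel":[0,0,0],"twist":0}]'
python3 -m handwheel '[{"gripper":60,"travel":[0,0,0],"twist":0},{"gripper":60,"travel":[0,0,0],"twist":0},{"gripper":50,"travel":[0,0,0],"twist":0},{"gripper":45,"travel":[0,0,0],"twist":0},{"gripper":45,"travel":[0,0,0],"twist":0}]' 10
python3 -m handwheel '[{"gripper":0,"travel":[0,0,0],"twist":0},{"gripper":0,"travel":[0,0,0],"twist":0},{"gripper":0,"travel":[0,0,0],"twist":0}]' 10
python3 -m handwheel '[{"gripper":0,"travel":[0,0,0],"twist":0},{"gripper":0,"travel":[0,0,0],"twist":0}]' 60
```

```text
time_s: 6.7
ee_pos: [369.9, -169.4, 285.1]
ee_rot: [179.9, -0.2, 177.7]
force: [-0.8, 0.8, -0.3]
gripper_width: 91.4
time_s: 7.12
ee_pos: [370.3, -169.7, 287.5]
ee_rot: [-180.0, 0.1, 177.7]
force: [-0.6, 0.2, 0.8]
gripper_width: 60.7
time_s: 7.37
ee_pos: [370.0, -169.6, 286.9]
ee_rot: [-180.0, 0.0, 177.7]
force: [-0.6, -0.4, -0.1]
gripper_width: 40.4
time_s: 7.53
ee_pos: [370.0, -169.5, 286.7]
ee_rot: [180.0, -0.0, 177.7]
force: [0.4, 0.0, 1.1]
gripper_width: 33.1
```

```bash
python3 -m handwheel '[{"gripper":0,"travel":[0,0,0],"twist":0},{"gripper":0,"travel":[0,0,-0.005],"twist":0},{"gripper":0,"travel":[0,0,-0.008],"twist":0},{"gripper":0,"travel":[0,0,-0.012],"twist":0},{"gripper":0,"travel":[0,0,-0.012],"twist":0}]' 60
python3 -m handwheel '[{"gripper":0,"travel":[0,0,-0.012],"twist":0},{"gripper":0,"travel":[0,0,-0.006],"twist":0},{"gripper":0,"travel":[0,0,0],"twist":0},{"gripper":0,"travel":[0,0,0],"twist":0},{"gripper":0,"travel":[0,0,0],"twist":0}]'
python3 - <<'E'
from h import *
s=env.state();print(s['force'],s['torque'],s['ee_pos'],s['gripper_width'])
a=snap('scene');b=snap('wrist')
A=cv2.resize(a['frame'][100:260,200:360],(600,600),interpolation=cv2.INTER_CUBIC);A=cv2.resize(A,(384,384))
cv2.imwrite('pics/l.png',np.hstack([A,b['frame'][:,50:462]])[...,::-1])
E
```

```text
time_s: 7.95
ee_pos: [369.7, -169.5, 324.2]
ee_rot: [180.0, -0.1, 177.7]
force: [0.5, -0.0, -3.3]
gripper_width: 33.5
time_s: 8.37
ee_pos: [369.7, -169.4, 341.1]
ee_rot: [180.0, -0.1, 177.7]
force: [0.0, -0.0, -3.3]
gripper_width: 33.2
[ 0.03060885 -0.03980398 -3.30117751] [-0.05551598  0.28525219  0.01387015] [ 369.68959812 -169.41732118  341.1315229 ] 33.196273707788976
```

View pics/l.png

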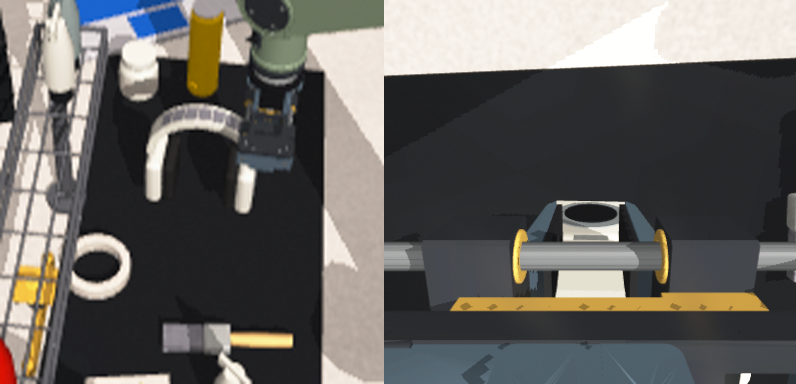

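The headset is held level: 3.3 N, with its centre of mass 86 mm ahead of the tool. The wrist view shows the leg centred between the pads. Next I'll raise it, align to the bar's yaw and carry it across to a spot beyond the bar's −y end.

```bash
python3 -m handwheel '[{"gripper":0,"travel":[0,0,-0.015],"twist":-0.018},{"gripper":0,"travel":[0,0.005,-0.02],"twist":-0.018},{"gripper":0,"travel":[0,0.015,-0.019],"twist":-0.018},{"gripper":0,"travel":[0,0.02,0],"twist":0},{"gripper":0,"travel":[0,0.02,0],"twist":0}]'
python3 -m handwheel '[{"gripper":0,"travel":[0,0.02,0],"twist":0},{"gripper":0,"travel":[0,0.02,0],"twist":0},{"gripper":0,"travel":[0,0.02,0],"twist":0},{"gripper":0,"travel":[0,0.02,0],"twist":0},{"gripper":0,"travel":[0,0.02,0],"twist":0}]'
python3 -m handwheel '[{"gripper":0,"travel":[0,0.02,0],"twist":0},{"gripper":0,"travel":[0,0.012,0],"twist":0},{"gripper":0,"travel":[0,0.006,0],"twist":0},{"gripper":0,"travel":[0,0,0],"twist":0},{"gripper":0,"travel":[0,0,0],"twist":0}]'
```

```text
time_s: 8.88
ee_pos: [369.9, -109.2, 396.3]
ee_rot: [-180.0, 0.1, -179.3]
force: [0.6, 0.1, -3.4]
gripper_width: 33.7
time_s: 9.3
ee_pos: [368.0, -8.6, 395.2]
ee_rot: [180.0, -0.1, -179.3]
force: [-0.2, -0.7, -3.4]
gripper_width: 33.4
time_s: 9.72
ee_pos: [367.9, 28.3, 395.4]
ee_rot: [-180.0, -0.0, -179.2]
force: [-0.2, 0.2, -2.5]
gripper_width: 33.3
```

```bash
python3 - <<'E'
from h import *
np.set_printoptions(precision=1,suppress=True)
s=env.state();print(s['ee_pos'],s['ee_rot'],s['force'],s['torque'])
p=s['ee_pos'];print('bookkept crown',p+np.array([87*np.cos(np.radians(s['ee_rot'][2]+180)),87*np.sin(np.radians(s['ee_rot'][2]+180)),-124.7]))
F={c:snap(c) for c in ['scene','top']}
for c in F: print(c,[ (x['uv'],x['confidence']) for x in env.pinpoint(c,'band_crown')[:1]], 'expected',proj(F[c],p+[86.5,0,-124.7]),'top surf',proj(F[c],p+[86.5,0,-112.7]))
# brass line fits
for c,(r0,r1,c0,c1) in {'top':(125,150,165,232),'scene':(190,262,195,235)}.items():
    f=F[c]['frame'].astype(int);m=(f[...,0]>120)&(f[...,0]-f[...,2]>70)&(f[...,1]>80)
    for r in range(r0,r1):
        x=np.nonzero(m[r,c0:c1])[0]
        if len(x) and c=='scene': print(r,c0+x.min(),c0+x.max(),len(x),end=' | ')
print()
# model prediction of bar for hypotheses of bar-top z
for x in (632,636):
  for z in (225,235,245):
    print(x,z,'bar end -y tip top',proj(F['scene'],(x+1,98,z+14)),proj(F['top'],(x+1,98,z+14)),'+y tip',proj(F['scene'],(x-1,266,z+14)),proj(F['top'],(x-1,266,z+14)),'bar mid -40',proj(F['scene'],(x+.5,142,z)),proj(F['top'],(x+.5,142,z)))
for z in (300,310,320): print('deck front',[proj(F['top'],(592,y,z)) for y in (182,)],proj(F['scene'],(592,140,z)),'plate',proj(F['top'],(661,182,z)),proj(F['scene'],(634,182,z)))
cv2.imwrite('pics/d.png',np.vstack([cv2.resize(F['scene']['frame'][170:270,160:320],None,fx=4,fy=4,interpolation=2)[:370,:640],cv2.resize(F['top']['frame'][115:172,140:300],None,fx=4,fy=4,interpolation=2)])[...,::-1])
E
```

```text
[367.9  28.3 395.4] [-180.    -0.  -179.2] [-0.2  0.2 -2.5] [-0.   0.3 -0. ]
bookkept crown [454.8  29.5 270.7]
scene [([285.1, 186.1], 0.72)] expected [282.2 187.6] top surf [282.4 185.2]
top [([243.5, 191.8], 0.72)] expected [244.4 194. ] top surf [244.4 193.6]
205 220 221 2 | 206 220 221 2 | 207 220 221 2 | 208 220 221 2 | 209 219 222 4 | 210 219 222 4 | 211 208 222 13 | 212 208 223 14 | 213 208 223 14 | 214 208 223 15 | 215 213 223 10 | 216 207 222 5 | 217 207 222 11 | 218 206 222 15 | 219 206 222 16 | 220 206 222 16 | 221 206 222 16 | 222 206 222 15 | 223 205 222 16 | 224 205 222 17 | 225 205 221 16 | 226 211 221 9 | 227 219 221 2 | 228 218 219 2 | 229 195 218 5 | 230 215 218 4 | 231 215 218 4 | 232 197 218 5 | 233 197 218 5 | 234 215 218 4 | 235 215 217 3 | 237 198 216 3 | 238 214 217 4 | 239 214 217 4 | 240 214 217 4 | 241 213 216 4 | 242 213 216 4 | 243 213 216 4 | 244 213 216 4 | 245 213 216 4 | 246 213 215 3 | 247 212 215 4 | 248 212 215 4 | 249 212 215 4 | 250 212 215 4 | 251 209 215 6 | 252 211 214 4 | 253 211 213 3 | 254 211 214 4 | 255 211 214 3 | 256 211 211 1 | 
632 2
[... 321 characters left out ...]
.1 252.2] [172.2 139.6] bar mid -40 [219.3 217.6] [210.8 140.7]
636 225 bar end -y tip top [220.4 206.5] [224.3 140. ] +y tip [211.3 255.4] [173.4 139.9] bar mid -40 [218.4 221.1] [211.4 141. ]
636 235 bar end -y tip top [220.1 204.6] [224.1 139.2] +y tip [211.  253.7] [172.8 139.1] bar mid -40 [218.2 219.3] [211.1 140.2]
636 245 bar end -y tip top [219.9 202.8] [223.9 138.5] +y tip [210.7 252. ] [172.2 138.4] bar mid -40 [218.  217.5] [210.8 139.5]
deck front [array([196.1, 148.9])] [232. 208.] plate [196.7 127.5] [215.1 218.8]
deck front [array([195.7, 148.1])] [231.8 206. ] plate [196.3 126.7] [214.8 216.9]
deck front [array([195.3, 147.4])] [231.7 204. ] plate [195.9 125.8] [214.5 215. ]
```

View pics/d.png

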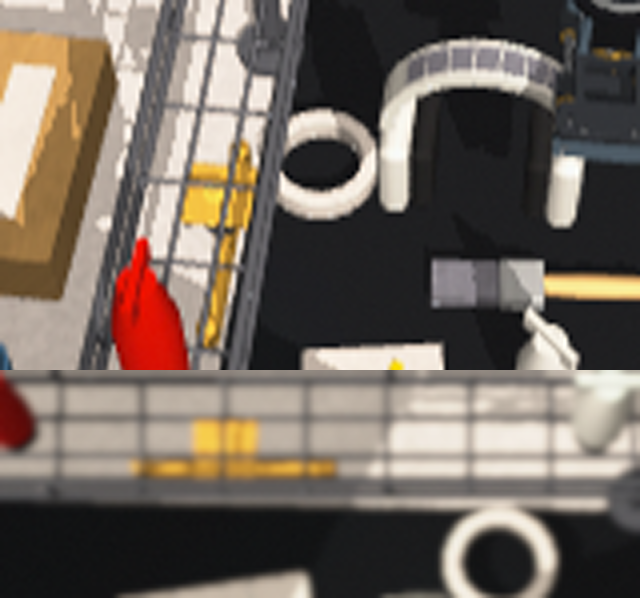

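The two cameras agree on the bar: x≈634, top at z≈230–235, foot z≈302. The crown underside is now at 271, which clears both the upturned tip and the deck. The headset is past the −y end (scene crop: bar end at column 221), so I'll move forward under the deck.

```bash
python3 -m handwheel '[{"gripper":0,"travel":[-0.01,0,0],"twist":0},{"gripper":0,"travel":[-0.02,0,0],"twist":0},{"gripper":0,"travel":[-0.02,0,0],"twist":0},{"gripper":0,"travel":[-0.02,0,0],"twist":0},{"gripper":0,"travel":[-0.02,0,0],"twist":0}]'
python3 -m handwheel '[{"gripper":0,"travel":[-0.02,0,0],"twist":0},{"gripper":0,"travel":[-0.015,0,0],"twist":0},{"gripper":0,"travel":[-0.01,0,0],"twist":0},{"gripper":0,"travel":[0,0,0],"twist":0},{"gripper":0,"travel":[0,0,0],"twist":0}]'
python3 -m handwheel '[{"gripper":0,"travel":[-0.01,0,0],"twist":0},{"gripper":0,"travel":[-0.01,0,0],"twist":0},{"gripper":0,"travel":[-0.01,0,0],"twist":0},{"gripper":0,"travel":[-0.005,0,0],"twist":0},{"gripper":0,"travel":[0,0,0],"twist":0}]'
```

```text
time_s: 10.33
ee_pos: [459.6, 29.2, 395.7]
ee_rot: [180.0, 0.0, -179.3]
force: [0.5, 0.1, -2.7]
gripper_width: 33.3
time_s: 10.75
ee_pos: [503.0, 29.9, 395.2]
ee_rot: [180.0, -0.1, -179.3]
force: [-0.7, -0.6, -2.9]
gripper_width: 33.4
time_s: 11.17
ee_pos: [539.2, 30.7, 395.7]
ee_rot: [180.0, 0.1, -179.2]
force: [0.1, 0.4, -3.4]
gripper_width: 33.7
```

```bash
python3 - <<'E'
from h import *
np.set_printoptions(precision=1,suppress=True)
s=env.state();print(s['ee_pos'],s['ee_rot'],s['force'],s['torque'])
F={c:snap(c) for c in ['scene','top']}
p=s['ee_pos']
for c in F: print(c,[ (x['uv'],x['confidence']) for x in env.pinpoint(c,'band_crown')[:1]],'expected',proj(F[c],p+[87,1,-112.7]),'body front corner',proj(F[c],p+[38,89,-50]),proj(F[c],p+[38,-89,-50]))
a=cv2.resize(F['scene']['frame'][160:285,150:300],None,fx=4,fy=4,interpolation=2)[:,:600]
b=cv2.resize(F['top']['frame'][110:180,150:300],None,fx=4,fy=4,interpolation=2)
im=np.vstack([a[:320],b]);cv2.imwrite('pics/e.png',im[...,::-1])
E
```

```text
[539.2  30.7 395.7] [ 180.     0.1 -179.2] [ 0.1  0.4 -3.4] [0.  0.3 0. ]
scene [([228.5, 183.0], 0.69)] expected [226.4 181. ] body front corner [237.5 193.5] [245.7 146.8]
top [([246.2, 137.5], 0.77)] expected [244.1 140.2] body front corner [214.6 150.6] [273.1 151.4]
```

View pics/e.png

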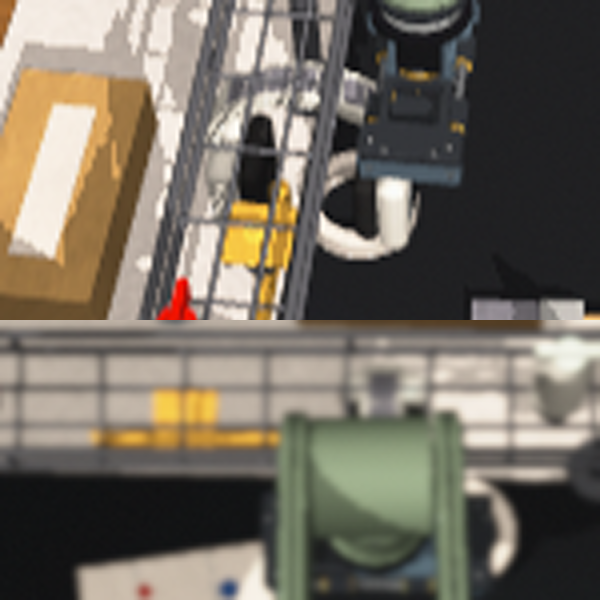

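The crown and rear cup show under the deck, beyond the bar's −y tip (bar end at scene ≈(222,206)). There is a visible gap between the gripper block and the rail. I'll make the last small step forward, then slide toward +y.

```bash
python3 -m handwheel '[{"gripper":0,"travel":[-0.004,0,0],"twist":0},{"gripper":0,"travel":[-0.003,0,0],"twist":0},{"gripper":0,"travel":[0,0.006,0],"twist":0},{"gripper":0,"travel":[0,0.01,0],"twist":0},{"gripper":0,"travel":[0,0.01,0],"twist":0}]'
python3 -m handwheel '[{"gripper":0,"travel":[0,0.006,0],"twist":0},{"gripper":0,"travel":[0,0.004,0],"twist":0},{"gripper":0,"travel":[0,0.004,0],"twist":0},{"gripper":0,"travel":[0,0.004,0],"twist":0},{"gripper":0,"travel":[0,0.004,0],"twist":0}]'
```

```text
time_s: 11.78
ee_pos: [544.5, 57.6, 395.7]
ee_rot: [180.0, -0.0, -179.3]
force: [-0.9, -0.2, -2.9]
gripper_width: 33.3
time_s: 12.2
ee_pos: [544.2, 79.1, 395.8]
ee_rot: [-180.0, 0.0, -179.2]
force: [-0.4, -0.2, -3.1]
gripper_width: 33.2
```

No contact. I'll continue past the tip in small steps.

```bash
python3 -m handwheel '[{"gripper":0,"travel":[0,0.004,0],"twist":0},{"gripper":0,"travel":[0,0.004,0],"twist":0},{"gripper":0,"travel":[0,0.004,0],"twist":0}]'
```

```text
time_s: 12.45
ee_pos: [544.1, 91.0, 395.7]
ee_rot: [180.0, -0.0, -179.3]
force: [-1.2, -0.9, -3.1]
gripper_width: 33.2
```

```bash
python3 -m handwheel '[{"gripper":0,"travel":[0,0.005,0],"twist":0},{"gripper":0,"travel":[0,0.005,0],"twist":0},{"gripper":0,"travel":[0,0.005,0],"twist":0},{"gripper":0,"travel":[0,0.005,0],"twist":0}]'
```

```text
time_s: 12.78
ee_pos: [543.8, 111.3, 395.7]
ee_rot: [180.0, -0.0, -179.2]
force: [-0.2, -0.5, -2.8]
gripper_width: 33.4
```

```bash
python3 -m handwheel '[{"gripper":0,"travel":[0,0.007,0],"twist":0},{"gripper":0,"travel":[0,0.007,0],"twist":0},{"gripper":0,"travel":[0,0.007,0],"twist":0},{"gripper":0,"travel":[0,0.005,0],"twist":0},{"gripper":0,"travel":[0,0,0],"twist":0}]'
```

```text
time_s: 13.2
ee_pos: [543.4, 137.9, 395.7]
ee_rot: [180.0, 0.0, -179.2]
force: [-1.3, -0.1, -3.3]
gripper_width: 33.3
```

```bash
python3 - <<'E'
from h import *
np.set_printoptions(precision=1,suppress=True)
s=env.state();p=s['ee_pos']
F={c:snap(c) for c in ['scene','top']}
a=cv2.resize(F['scene']['frame'][170:260,180:280],(600,540),interpolation=2)
def P(q): u=proj(F['scene'],q); return tuple(int(v) for v in ((u-[180,170])*6))
for dy in (-17,17): cv2.circle(a,P(p+[87,1+dy,-112.7]),3,(255,0,0),-1)
for dy in (-89,89): cv2.circle(a,P(p+[38,dy,-112]),4,(0,255,0),-1)
for y in (98,142,266): cv2.circle(a,P([634+(182-y)*.014,y,232]),3,(0,0,255),-1)
for y in (98,142,266): cv2.circle(a,P([592+(182-y)*.014,y,302]),4,(255,0,255),-1)
cv2.imwrite('pics/f.png',a[...,::-1])
E
```

```text
(no output)
```

View pics/f.png

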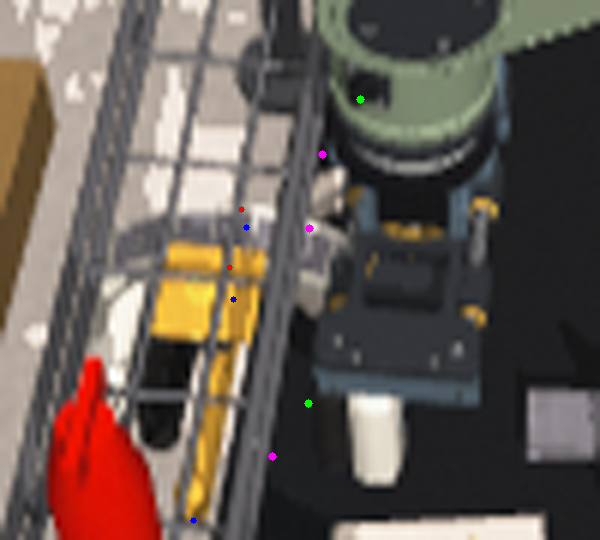

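The projected bar (blue) lies on the brass, and the strap sits over the −y arm. The gripper block's front corner, about (317,378), has clear space to the rail edge, about (272,378). I'll nudge 2.5 mm forward and begin lowering.

```bash
python3 -m handwheel '[{"gripper":0,"travel":[-0.0025,0,0.004],"twist":0},{"gripper":0,"travel":[0,0,0.004],"twist":0},{"gripper":0,"travel":[0,0,0.004],"twist":0},{"gripper":0,"travel":[0,0,0.004],"twist":0},{"gripper":0,"travel":[0,0,0],"twist":0}]'
```

```text
time_s: 13.72
ee_pos: [545.7, 136.5, 378.4]
ee_rot: [-180.0, -0.1, -179.3]
force: [-0.0, -0.7, -3.2]
gripper_width: 33.5
```

```bash
python3 -m handwheel '[{"gripper":0,"travel":[0,0,0.002],"twist":0},{"gripper":0,"travel":[0,0,0.002],"twist":0},{"gripper":0,"travel":[0,0,0],"twist":0}]'
```

```text
time_s: 13.97
ee_pos: [545.9, 136.7, 375.4]
ee_rot: [-180.0, -0.0, -179.2]
force: [-0.4, 0.3, -3.0]
gripper_width: 33.2
```

```bash
python3 -m handwheel '[{"gripper":0,"travel":[0,0,0.002],"twist":0},{"gripper":0,"travel":[0,0,0.002],"twist":0},{"gripper":0,"travel":[0,0,0],"twist":0}]'
```

```text
time_s: 14.22
ee_pos: [545.8, 136.8, 371.3]
ee_rot: [-180.0, -0.0, -179.2]
force: [-0.3, -0.6, -2.7]
gripper_width: 33.3
```

```bash
python3 -m handwheel '[{"gripper":0,"travel":[0,0,0.0015],"twist":0},{"gripper":0,"travel":[0,0,0.0015],"twist":0},{"gripper":0,"travel":[0,0,0],"twist":0}]'; python3 -c "
from workcell import env;s=env.state();print(s['torque'])"
```

```text
time_s: 14.47
ee_pos: [545.9, 136.7, 368.4]
ee_rot: [-180.0, -0.0, -179.2]
force: [-0.2, -0.6, -3.2]
gripper_width: 33.1
[ 0.0383863   0.30011189 -0.02681299]
```

```bash
python3 -m handwheel '[{"gripper":0,"travel":[0,0,0.0015],"twist":0},{"gripper":0,"travel":[0,0,0.0015],"twist":0},{"gripper":0,"travel":[0,0,0],"twist":0}]'; python3 -c "
from workcell import env;s=env.state();print(s['torque'])"
```

```text
time_s: 14.72
ee_pos: [546.1, 136.8, 365.7]
ee_rot: [180.0, 0.0, -179.2]
force: [-0.9, -0.4, -1.6]
gripper_width: 33.3
[-0.0033067   0.21210763  0.0104777 ]
```

```bash
python3 -m handwheel '[{"gripper":0,"travel":[0,0,0.001],"twist":0},{"gripper":0,"travel":[0,0,0.001],"twist":0},{"gripper":0,"travel":[0,0,0],"twist":0}]'; python3 -c "
from workcell import env;s=env.state();print(s['torque'])"
```

```text
time_s: 14.97
ee_pos: [546.3, 136.8, 364.6]
ee_rot: [180.0, 0.2, -179.2]
force: [-0.7, -0.1, 1.6]
gripper_width: 33.7
[ 0.0091559  -0.16338369 -0.03467509]
```

The bar is felt at TCP z≈366 (crown at 241 mm) and carries slightly more than the weight. I'll back off half a millimetre so it carries just the weight.

```bash
python3 -m handwheel '[{"gripper":0,"travel":[0,0,-0.0005],"twist":0},{"gripper":0,"travel":[0,0,0],"twist":0},{"gripper":0,"travel":[0,0,0],"twist":0}]'; python3 - <<'E'
from h import *
np.set_printoptions(precision=2,suppress=True)
s=env.state();print(s['torque'],s['force'],s['ee_pos']);p=s['ee_pos']
f=snap('scene');a=cv2.resize(f['frame'][170:260,180:280],(600,540),interpolation=2);cv2.imwrite('pics/g.png',a[...,::-1])
E
```

```text
time_s: 15.22
ee_pos: [546.3, 136.8, 364.8]
ee_rot: [180.0, 0.1, -179.2]
force: [1.1, -1.4, 2.0]
gripper_width: 33.5
[-0.03 -0.4  -0.04] [ 1.11 -1.45  2.  ] [546.3  136.76 364.84]
```

View pics/g.png

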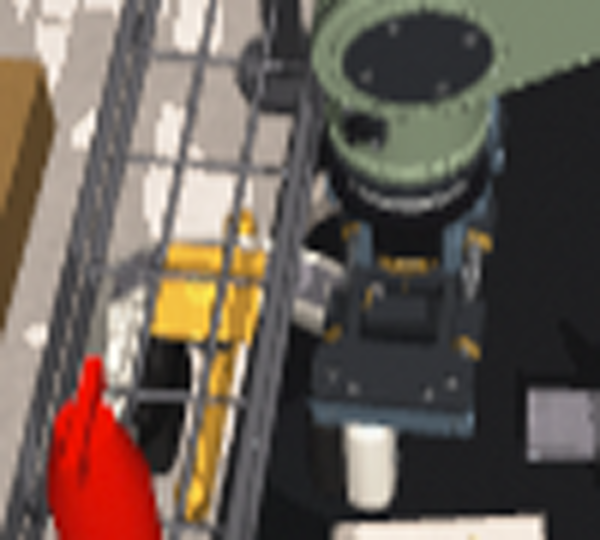

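The tip shows at (245,220) and the strap lies inboard of it, so the band is on the arm. I'll ease off a little more.

```bash
python3 -m handwheel '[{"gripper":0,"travel":[0,0,-0.0007],"twist":0},{"gripper":0,"travel":[0,0,0],"twist":0},{"gripper":0,"travel":[0,0,0],"twist":0}]'; python3 -c "
from workcell import env;s=env.state();print(s['torque'])"
```

```text
time_s: 15.52
ee_pos: [546.2, 136.8, 365.1]
ee_rot: [180.0, 0.1, -179.2]
force: [2.8, 0.4, 2.2]
gripper_width: 33.2
[-0.00147255 -0.40926443  0.00255009]
```

```bash
python3 -m handwheel '[{"gripper":0,"travel":[0,0,-0.0008],"twist":0},{"gripper":0,"travel":[0,0,0],"twist":0},{"gripper":0,"travel":[0,0,0],"twist":0}]'; python3 -c "
from workcell import env;s=env.state();print(s['torque'])"
```

```text
time_s: 15.77
ee_pos: [545.9, 136.8, 365.5]
ee_rot: [180.0, -0.0, -179.2]
force: [1.8, -0.2, 0.6]
gripper_width: 33.3
[ 0.01683837 -0.26615019  0.01534976]
```

The net vertical force is about 0, so the bar has the weight. I'll soften the grip so residual strain relaxes, then open slowly.

```bash
python3 -m handwheel '[{"gripper":0,"travel":[0,0,-0.0002],"twist":0},{"gripper":0,"travel":[0,0,0],"twist":0},{"gripper":0,"travel":[0,0,0],"twist":0}]' 15; python3 -m handwheel '[{"gripper":0,"travel":[0,0,0],"twist":0},{"gripper":0,"travel":[0,0,0],"twist":0},{"gripper":0,"travel":[0,0,0],"twist":0}]' 4; python3 -c "
from workcell import env;s=env.state();print(s['torque'])"
```

```text
time_s: 16.02
ee_pos: [545.8, 136.7, 365.6]
ee_rot: [-180.0, -0.1, -179.2]
force: [2.0, -0.7, 0.5]
gripper_width: 33.8
time_s: 16.27
ee_pos: [545.8, 136.7, 365.8]
ee_rot: [-180.0, -0.1, -179.2]
force: [0.6, 0.5, -1.4]
gripper_width: 33.8
[ 0.03941342 -0.08802541  0.00195458]
```

```bash
python3 -m handwheel '[{"gripper":40,"travel":[0,0,0],"twist":0},{"gripper":42,"travel":[0,0,0],"twist":0},{"gripper":45,"travel":[0,0,0],"twist":0},{"gripper":50,"travel":[0,0,0],"twist":0},{"gripper":60,"travel":[0,0,0],"twist":0}]'; python3 -c "
from workcell import env;s=env.state();print(s['torque'])"
```

```text
time_s: 16.68
ee_pos: [545.9, 136.8, 365.9]
ee_rot: [180.0, -0.0, -179.2]
force: [-0.5, 0.2, 0.6]
gripper_width: 49.4
[-0.02421048  0.00886361  0.01759307]
```

Released, with no force on the tool. I'll open a bit more, wait, and back straight out.

```bash
python3 -m handwheel '[{"gripper":80,"travel":[0,0,0],"twist":0},{"gripper":80,"travel":[0,0,0],"twist":0},{"gripper":80,"travel":[0,0,0],"twist":0},{"gripper":80,"travel":[0,0,0],"twist":0},{"gripper":80,"travel":[0,0,0],"twist":0}]'; python3 -m handwheel '[{"gripper":80,"travel":[0.003,0,0],"twist":0},{"gripper":80,"travel":[0.006,0,0],"twist":0},{"gripper":80,"travel":[0.01,0,0],"twist":0},{"gripper":80,"travel":[0.01,0,0],"twist":0}]'
```

```text
time_s: 17.1
ee_pos: [546.0, 136.7, 365.9]
ee_rot: [180.0, 0.0, -179.2]
force: [-0.3, -0.0, 0.1]
gripper_width: 72.9
time_s: 17.43
ee_pos: [515.9, 136.3, 365.8]
ee_rot: [-180.0, -0.0, -179.2]
force: [0.6, 0.2, -0.3]
gripper_width: 73.0
```

```bash
python3 -m handwheel '[{"gripper":80,"travel":[0.02,0,0],"twist":0},{"gripper":80,"travel":[0.03,0,0],"twist":0},{"gripper":80,"travel":[0.03,0,0],"twist":0},{"gripper":80,"travel":[0.03,0,0],"twist":0},{"gripper":80,"travel":[0.03,0,0],"twist":0}]'; python3 -m handwheel '[{"gripper":80,"travel":[0.005,-0.03,0],"twist":0},{"gripper":80,"travel":[0,-0.035,0],"twist":0},{"gripper":80,"travel":[0,-0.035,0],"twist":0},{"gripper":80,"travel":[0,-0.02,0],"twist":0},{"gripper":80,"travel":[0,0,0],"twist":0}]'
python3 - <<'E'
from h import *
import time
A=[snap(c)['frame'] for c in ('scene','top')]
for _ in range(8): env.state(); snap('scene')
B=snap('scene')['frame']; print('diff',np.abs(A[0].astype(int)-B)[200:250,185:265].max())
print(env.state()['force'])
a=cv2.resize(B[170:270,170:280],(495,450),interpolation=2);b=cv2.resize(A[1][115:185,160:230],(300,300),interpolation=2)
im=np.zeros((450,795,3),np.uint8);im[:,:495]=a;im[:300,495:]=b;cv2.imwrite('pics/h.png',im[...,::-1])
E
```

```text
time_s: 17.85
ee_pos: [374.5, 134.2, 365.8]
ee_rot: [180.0, -0.0, -179.3]
force: [-0.1, 0.3, 0.5]
gripper_width: 72.9
time_s: 18.27
ee_pos: [372.2, 12.3, 366.1]
ee_rot: [-179.9, 0.0, -179.4]
force: [0.6, 0.8, 1.5]
gripper_width: 72.7
diff 5
[ 0.57934246  0.15894645 -0.60996616]
```

View pics/h.png

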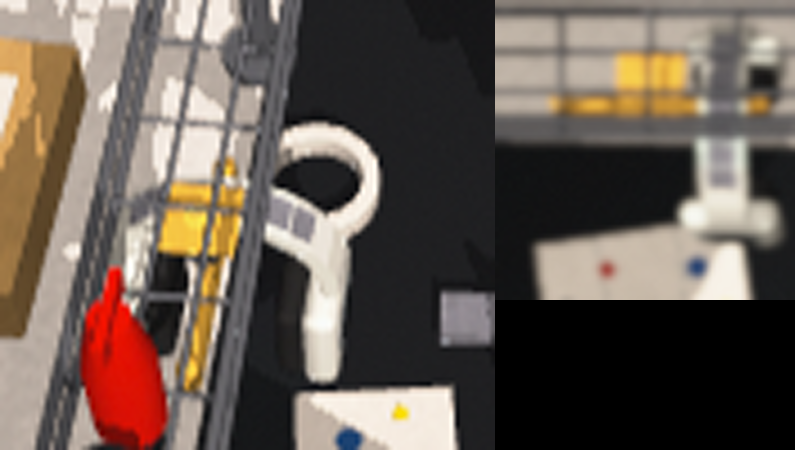

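It hangs on the −y arm, still (frame difference 5 grey levels). One cup is in front at crop (322,370), and the band goes over the bar at top crop (725,105). I'll check the tilt by fitting a model silhouette.

```bash
python3 - <<'E'
from h import *
np.set_printoptions(precision=2,suppress=True)
F={c:snap(c) for c in ['scene','top']};M={}
for c in F:
    r=env.trace(c,'headset'); print(c,[(round(x['confidence'],2),int(x['pixels'].sum()),np.array(x['uv'])) for x in r[:2]]); M[c]=r[0]['pixels']
def parts():
    t=np.linspace(0,np.pi,27);out=[]
    for a,b in zip(t[:-1],t[1:]): out.append([(r*np.cos(q),y,r*np.sin(q)-70) for q in(a,b) for r in(70,82) for y in(-17,17)])
    for s in(-1,1): out.append([(s*x,y,z) for x in(37,82) for y in(-30,30) for z in(-162,-74)]+[(s*x,y,z) for x in(37,82) for y in(-39,39) for z in(-145,-90)])
    return [np.array(o) for o in out]
PA=parts()
def sil(c,x,y,z,tilt,yaw):
    a,b=np.radians([tilt,yaw]);R=np.array([[np.cos(b),-np.sin(b),0],[np.sin(b),np.cos(b),0],[0,0,1]])@np.array([[np.cos(a),0,np.sin(a)],[0,1,0],[-np.sin(a),0,np.cos(a)]])
    im=np.zeros((384,512),np.uint8)
    for P in PA:
        uv=np.array([proj(F[c],R@p+[x,y,z]) for p in P]);cv2.fillConvexPoly(im,cv2.convexHull(np.round(uv).astype(np.int32)),1)
    return im>0
# score only columns of clear (front) region: front of deck
res=[]
for tilt in range(-12,13,3):
  for x in (628,632,636):
    for y in (134,138,142):
      sc=0
      for c in F:
        S=sil(c,x,y,241,tilt,.8)
        reg=np.zeros((384,512),bool)
        if c=='top': reg[148:185,190:240]=1
        else: reg[195:270,233:262]=1
        sc+=(S&reg&M[c]).sum()/((S|M[c])&reg).sum()
      res.append((sc/2,tilt,x,y))
for r in sorted(res)[::-1][:10]: print(r)
E
```

```text
scene [(0.64, 1009, array([232. , 233.4]))]
top [(0.73, 728, array([210.1, 154.7])), (0.19, 815, array([134.6, 193.5]))]
(np.float64(0.8935729847494553), -3, 632, 134)
(np.float64(0.8905762304921969), -6, 628, 134)
(np.float64(0.8901245141566682), -6, 628, 138)
(np.float64(0.8789473299969702), -3, 632, 138)
(np.float64(0.8779054820415879), -3, 636, 134)
(np.float64(0.8667157584683358), -3, 636, 138)
(np.float64(0.8587993549049412), 0, 636, 134)
(np.float64(0.8469620520877394), -6, 632, 134)
(np.float64(0.8466921886618034), -3, 628, 138)
(np.float64(0.8461296925152346), 0, 636, 138)
```

```bash
python3 - <<'E'
from workcell import env
print(env.job_done(),env.state()['time_s'])
E
```

```text
the job is handed in; nothing more can be done
the job is handed in; nothing more can be done
```

The headset is hanging by the middle of its headband on the −y arm of the hanger, one cup in front of the bar and one behind. I handed the job in at about 20 s on the robot's clock; it gave no verdict.

**How it went:** I pinched the front leg of the band and slid the headset in from the bar's open end. The gripper stayed in front of the deck throughout. I felt the bar at a crown height of about 241 mm and eased off until it carried the weight. Then I softened the grip, opened the gripper and backed out.

**Checks after release:**
- **Stillness:** two scene views about half a second apart showed no movement.
- **Contact:** tool forces read at the end of each move stayed within about 4 N. The bar took about 5.5 N at most, slightly more than the 3.3 N weight. The robot is well clear now.
- **Level:** a rough model fit gives about −3° of tilt, good to about ±3°, so it may hang slightly low at the front. The fit puts the crown about 2 mm in front of the bar's centre. I left it, because correcting it risked disturbing the headset.
- **Other objects:** nothing else appeared to move, but I did not re-measure each item.

**Where measurements disagreed:** the coarse overview positions for the headset were off by up to about 10 mm from the wrist camera. I used the wrist camera's values for the grasp.

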